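# Press the cell carrier under the leaf spring of the contact jig

## Robot

A 6-joint arm with a two-finger parallel gripper is mounted at the origin on a cart in front of the work surface, level with it; the furniture and walls round the work are solid. World frame = base frame: x ahead of the robot, y to its left, z up, the work surface at z = 0. Lengths are in mm, angles in rad, forces in N, time in s.
With the tool pointing down it reaches from about 350 to 875 mm from the base axis. Payload 4.2 kg.
Tool frame: the origin (TCP) lies midway between the tips of the shut fingers; the grasp point (between the pads) lies 19 mm behind it (arm.tcp_to_grasp is the distance from the TCP to the grasp point, in mm); z points along the fingers, y is the line along which they close (so a half turn about z gives the same grasp; the last joint's range is limited). The gripper opens to 85 mm and grips with 20 to 120 N. Pads are 22 mm wide; open, the fingers measure 114 mm over their backs; the gripper's body (76 mm by 85 mm) begins 54 mm behind the grasp point. The pads swing forward as they close: fully open they stand 13 mm farther back than shut.
Start: joints at [0.259, 0.385, 0.008, 0, -1.194, -0.259], TCP at [624.979, 0.025, 231.312] pointing down, gripper open.
Joint ranges: [-3.14, 3.14], [-1.21, 2.06], [-1.07, 1.41], [-3.16, 2.05], [-2.99, -0.16], [-3.1, 3.1]. Speed limits (rad/s): [2.79, 2.79, 3.14, 3.14, 3.14, 3.14].

## Interface

Orientations are given as a unit quaternion [x, y, z, w].
In Python, from bench import arm gives the robot as it stands.
- The arm moves only by the tool arm_command, never from a script. Its argument "rows" is a list of rows, each a list of 2 entries, a list of its own where there are three numbers: the shift along the tool's x, y, z as a fraction of full scale, then the turn, a rotation vector about the tool's x, y, z as a fraction of full scale. In form: [[[x, y, z], [wx, wy, wz]], ...]. A call has 1 to 5 rows; each row is the pose to reach, as a shift and turn from the pose commanded when the call began, along the tool's axes at that moment, turning the shorter way round; what a row does not reach only later rows make up. Full scale, the value 1, is 0.25 m for a shift and 180 degrees for a turn. A row lasts 1/10 s, in which the tool goes at most 50 mm and 8.59 degrees, less where a joint would pass 70% of its speed; a pose out of reach is approached as far as the arm can. A call with a number of a shift or a turn outside -1 to 1 is refused whole. A call with a gripper value outside its range is refused whole. "grip" is the opening, from 0 (shut) to 1 (fully open), set as the call begins (left out, the last holds). The fingers move at their own pace and stop on an object; the grip force is fixed at half the most. Time passes only in rows, so rows that repeat a pose let the fingers close. It gives the time, the measured TCP pose, the force, the opening and the grip force at its end, in the units of the state.
- arm.read_state(): the state, without advancing time (a new reading comes with each control period).
- arm.get_image(name): name is "scene" or "side" or "wrist"; returns (picture, depth): 480x640x3 uint8, blue, green, red; 480x640 float32, mm along the optical axis (not along the pixel's ray), 0 where there is no reading.
- arm.camera_info(name): a dict with "fx", "fy", "cx", "cy" (pixels), "k1" (the pictures are not rectified: a ray, as slopes to the right and down, at radius r is drawn at 1 + k1 r^2 times it, then the intrinsics apply), "extrinsics" (4x4, takes a point from camera to world coordinates). Camera axes: x right, y down, z forward; pixel columns grow to the right and rows downward; lengths in mm; the calibration is good to about 2 mm. A picture is of the moment at which its call begins: read the wrist's pose just before it. camera_info takes no time and is no camera call; for the wrist camera it gives the pose at the moment of the call.
- arm.job_done(): hands the job in; it is judged then, once.
Trained networks look in the newest picture that a camera, given by its name, has taken for a name from the list of things; names that differ only in an ending like _2 or _b are one class to them, and where a whole thing is asked for, a point or a joint stands for the part that bears it (a point fixed in the world has none). Each returns a list of dicts, best first, with "score" (0 to 1); they miss things now and then, are a little off and sometimes report something else, mostly with a low value. They report only what shows in the picture. A call takes as long as a camera call. They do not tell look-alikes from the thing itself.
- arm.spot_in(camera, query): "position" ([column, row] in pixels, amid what is visible of it).
The state is a dict: "clock": time; "joints": joint angles; "joint_vel": joint speeds; "joint_efforts": joint torques, N m; "position": TCP position; "ee_rot": TCP orientation; "contact_force": force on the tool from outside, world axes, zero at the start; "wrist_torque": the same for the moment, N m; "gripper_width": finger opening in mm; "grasp_force": force on a finger pad.
Only numpy, scipy, OpenCV 4.12 (cv2) and the standard library are available. Lean on these libraries where they do the work, as an engineer would, in place of code of your own. Each camera call takes 0.05 s, during which the arm holds its last target. There are 200 camera calls.

## Task

In the jig on the table, press the black solar-cell carrier down firmly with the fingertips on its dark finger pad and, keeping it pressed, push it under the bridge and the leaf spring until its nose is fully home against the end stop; then let go and move clear. Only press and push the carrier: do not lift it or tip it, and leave everything else on the table where it is.

Things in the scene. Friction and masses are not known exactly. Their poses are not given: they have to be found in the camera images.
- jig: Contact jig fixed to the table, aluminium base 236 x 112 x 12. Origin: centre of its underside, z = 0; x along its channel, the sliding direction (away from the robot, turned up to 0.4 rad either way), z up. Blue rails beside the channel: inner faces y = +-39.5, tops 34 high; a blue lip, 34 high, closes the near end at x = -109. The channel floor is a sprung plate. Sizes and heights in mm.
- carrier: Black slab 110 (x) x 76 x 14 mm, about 0.15 kg, loose on the sprung plate; blue solar cell on its front (+x) half. Origin: centre of its underside; x is the sliding direction. Orange rib across it at x = -14 to -6, 60 wide, 8 high; behind the rib, to the rear end, a flat dark finger pad. Press on the pad, push against the rib's rear face. At rest its top is 44 mm above the table.
- finger_pad (a point): Point on top of the carrier, in the middle of the finger pad: 32 mm behind its centre (18 mm behind the rib's rear face), 14.6 mm above its underside.
- home (a point): Point on the jig where the carrier's origin lies when home: its nose against the grey end stop (face at jig x = 95 mm, top 41 mm high, terminal posts on it to 56) and its top up against the bridge. 40 mm ahead of the jig's origin in x, 20 mm above the table. Axes as the jig's.
- bridge_edge (a point): Middle of the lower near edge of the dark steel bridge across the channel: at jig x = 45 mm, 34 mm above the table. The bridge is 12 mm long in x, its top 46 mm high, its end posts on the rails. The carrier must be pressed down 10 mm or more to pass under it; it starts with its nose 15 to 35 mm short of it.
- lift (a joint): Sprung plate under the carrier: 0 raised, grows (m) as it is pressed down, hard stop at 0.014. About 6 N starts it, 10 N at the bottom. It does not tilt. With the carrier home and let go it stays at about 0.010, the carrier caught under the bridge.
- leaf (a joint): Brass leaf spring behind the bridge, sloping down and away to jig x = 83 mm: 0 at rest (tip about 27 mm above the table), grows (rad) as the carrier's nose lifts it: about 0.13 with the carrier pressed to the bottom, 0.27 when it has risen against the bridge. Its tip presses with about 3 to 5 N and drags on the carrier. Pushing the pressed carrier takes about 3 N, up to 10 N as its nose lifts the leaf.
- stud: Closed grey road stud, 128 mm across, 47 high (mm); a bystander. Origin: centre of its underside.
- caliper: Digital caliper lying flat, 58 x 225 x 13 (mm); a bystander. Origin: centre of its underside.
- insert_tray: Small black tray of brass inserts, 62 x 90 x 22 (mm); a bystander. Origin: centre of its underside.
- brush: Flat dusting brush with wooden handle, 24 x 168 x 10 (mm); a bystander. Origin: centre of its underside.
- driver: Dark green cordless power driver lying flat, 38 x 260 x 40 (mm); a bystander. Origin: centre of its underside.
- lens: Spare clear lens in its cell lying flat, 121 x 120 x 14 (mm); a bystander. Origin: centre of its underside.
- oil: White dosing bottle with red cap, 38 mm across, 105 high (mm); a bystander. Origin: centre of its underside.
Things that resemble listed ones, but are neither listed nor needed, are in the scene too. What is shaped like the carrier but red is not meant.

How it is judged:
By the outcome, as a careful person would: the job done as asked, in the order asked, and still so for the second after the job is handed in, with the robot touching nothing.
It also fails if it takes over 38 s, if anything falls off the work surface, if the arm or the gripper's body presses on something with over 40 N, if the wrist force passes 120 N, or if a joint passes its speed limit or range.

## Working session

There is one attempt and no reset: what is moved stays moved. The work goes in short steps, Python scripts to look and compute and a tool call to move; the robot and the scene stay as the last step left them, time stands still between calls to the robot, and variables do not carry over. Pictures are saved under pics/ and viewed, at most 10 in all, crops included, and the job is handed in when it is done.

Besides the shell and the picture viewer there is one more tool, called after "Call:" as a command line: name --argument value ..., lists and objects as JSON in quotes. arm_command: Moves the arm, as the interface text tells. Shift numbers are shares of 0.25 m and turn numbers shares of 180 degrees, none past 1 either way. Its arguments: {"type":"object","properties":{"rows":{"type":"array","items":{"type":"array"}},"grip":{"type":"number"}},"required":["rows"]}

```bash
mkdir -p pics
cat > h.py <<'E'
import numpy as np, cv2
from bench import arm
def look(n,f):
    ci=arm.camera_info(n); im,d=arm.get_image(n); cv2.imwrite('pics/%s.png'%f,im); np.savez('pics/%s.npz'%f,im=im,d=d,E=ci['extrinsics'],c=[ci[k] for k in('fx','fy','cx','cy','k1')]); return im,d
def load(f):
    z=np.load('pics/%s.npz'%f); return z['im'],z['d'],z['E'],z['c']
def cloud(f):
    im,d,E,c=load(f); fx,fy,cx,cy,k=c
    K=np.array([[fx,0,cx],[0,fy,cy],[0,0,1.]]); v,u=np.mgrid[:480,:640]
    p=cv2.undistortPoints(np.stack([u,v],-1).reshape(-1,1,2).astype(float),K,np.array([k,0,0,0.])).reshape(480,640,2)
    P=np.dstack([p[...,0]*d,p[...,1]*d,d]); P=P@np.array(E)[:3,:3].T+np.array(E)[:3,3]; P[d==0]=np.nan
    return im,P
E
python3 - <<'E'
from h import *
for n in('scene','wrist'):
    look(n,n+'0')
    for q in('carrier','jig','bridge_edge'): print(n,q,[(r['position'],round(r['score'],2)) for r in arm.spot_in(n,q)])
print(arm.read_state())
E
```

```text
scene carrier [([408.0, 276.7], 0.84)]
scene jig [([293.2, 272.7], 0.88)]
scene bridge_edge [([294.2, 274.6], 0.58)]
wrist carrier [([557.4, 167.9], 0.78), ([405.4, 294.0], 0.64)]
wrist jig [([335.1, 274.9], 0.64)]
wrist bridge_edge [([336.1, 273.1], 0.65)]
{'clock': 0.4, 'joints': array([ 2.58618232e-01,  3.84828048e-01,  7.73448426e-03, -3.90911973e-05,
       -1.19399211e+00, -2.58613065e-01]), 'joint_vel': array([ 8.10916043e-04, -5.72047268e-04,  2.72767632e-03,  1.63953914e-05,
        6.48275672e-04, -4.83225779e-04]), 'joint_efforts': array([ 1.68055644e-04, -3.91588354e+01,  1.88327354e+01,  4.18457329e+00,
       -1.47201477e-03,  5.50432489e-06]), 'position': array([6.24912914e+02, 3.01650193e-02, 2.31163999e+02]), 'ee_rot': array([-7.07103513e-01,  7.07110034e-01,  8.84459382e-05, -1.15925141e-04]), 'contact_force': array([0.09379734, 0.0025358 , 0.44056237]), 'wrist_torque': array([-0.0269294 , -0.053452  , -0.03362597]), 'grasp_force': 0.0, 'gripper_width': 85.63806219163699}
```

View pics/scene0.png

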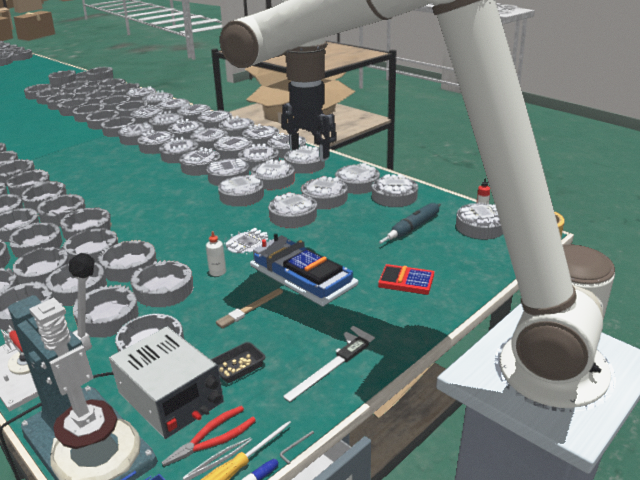

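View pics/wrist0.png

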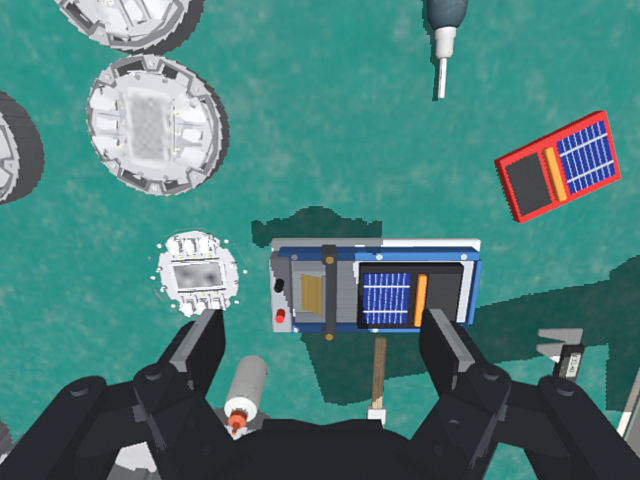

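The wrist picture shows the black carrier in the jig at (410,297), nose to the left (+x world), with the rib at (421,300) and the bridge at (330,290). The only look-alike is the loose red carrier at (557,168), which I reject. I choose the black one and measure it now.

```bash
cat > m.py <<'E'
from h import *
def rect(P,m):
    m=cv2.morphologyEx(m.astype(np.uint8),cv2.MORPH_OPEN,np.ones((3,3)))
    n,l,s,_=cv2.connectedComponentsWithStats(m); i=1+np.argmax(s[1:,4]); q=P[l==i]; q=q[np.isfinite(q[:,0])]
    r=cv2.minAreaRect(q[:,:2].astype(np.float32)); return cv2.boxPoints(r).round(1).tolist(),r,np.median(q[:,2]).round(1),len(q)
def meas(f,box=None):
    im,P=cloud(f); hsv=cv2.cvtColor(im,cv2.COLOR_BGR2HSV); H,S,V=cv2.split(hsv)
    roi=np.zeros(H.shape,bool); x0,x1,y0,y1=box; roi[y0:y1,x0:x1]=1
    print('rib',rect(P,roi&(H>8)&(H<22)&(S>150)&(V>150)&(P[...,2]>25)))
    print('blue',rect(P,roi&(H>100)&(H<125)&(S>120)&(P[...,2]>20)))
    print('carrier',rect(P,roi&(P[...,2]>39)&(P[...,2]<49)))
    return im,P
E
python3 - <<'E'
from m import *
im,P=meas('wrist0',(345,490,235,340))
for uv in[(375,297),(440,300),(450,285),(421,300),(360,330),(330,290),(475,290),(310,245),(310,325),(600,60)]: print(uv,P[uv[1],uv[0]].round(1))
cv2.imwrite('pics/crop0.png',cv2.resize(im[220:350,240:500],None,fx=3,fy=3,interpolation=cv2.INTER_CUBIC))
E
```

```text
rib ([[489.79998779296875, 114.0], [555.0999755859375, -22.5], [584.0, -8.600000381469727], [518.5999755859375, 127.9000015258789]], ((536.87939453125, 52.69524383544922), (32.00361633300781, 151.32733154296875), 25.582204818725586), np.float64(52.6), 413)
blue ([[413.20001220703125, 69.5999984741211], [559.4000244140625, -20.899999618530273], [601.9000244140625, 47.79999923706055], [455.70001220703125, 138.3000030517578]], ((507.5594787597656, 58.71766662597656), (80.78926849365234, 171.99111938476562), 58.23736572265625), np.float64(34.2), 2068)
carrier ([[474.0, 129.8000030517578], [474.1000061035156, 53.29999923706055], [584.0, 53.5], [583.9000244140625, 130.0]], ((529.0020751953125, 91.65794372558594), (109.88909912109375, 76.42545318603516), 0.10036014020442963), np.float64(45.4), 5644)
(375, 297) [565.4  90.3  45. ]
(440, 300) [495.1  93.8  45.4]
(450, 285) [486.7  75.7  46. ]
(421, 300) [517.9  90.1  52.4]
(360, 330) [578.7 138.4  34.1]
(330, 290) [614.   80.9  47. ]
(475, 290) [454.   86.8  35.8]
(310, 245) [635.8  42.2  12.7]
(310, 325) [636.2 131.8  33.9]
(600, 60) [ 348.6 -146.4    1.4]
```

View pics/crop0.png

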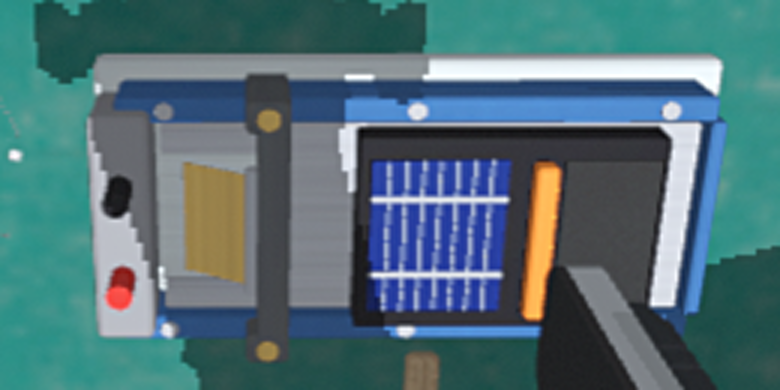

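The crop confirms the choice: black slab, blue cell at the front, orange rib and dark pad, in the jig and short of the bridge. The measured size (110 x 76, top about 45) fits. Next I get the yaw from the rails and the bridge edge.

Run:
```python
from m import *
im,P=cloud('wrist0'); X,Y,Z=P[...,0],P[...,1],P[...,2]
u=np.arange(640)[None]+0*Z; v=np.arange(480)[:,None]+0*Z
def edge(mask,axis,side,lo,hi,name):
    # extreme of other axis per 4mm bin
    A,B=(X,Y) if axis==0 else (Y,X); pts=[]
    for a in np.arange(lo,hi,4):
        m=mask&(A>=a)&(A<a+4)
        if m.sum()>2: pts.append((a+2,(np.min if side<0 else np.max)(B[m])))
    pts=np.array(pts)
    for _ in range(3):
        c=np.polyfit(*pts.T,1); r=pts[:,1]-np.polyval(c,pts[:,0]); pts=pts[abs(r)<max(1,1.5*r.std())]
    mid=(lo+hi)/2; print(name,'slope',c[0].round(4),'at',mid,np.polyval(c,mid).round(1),len(pts))
H,S,V=cv2.split(cv2.cvtColor(im,cv2.COLOR_BGR2HSV))
car=(Z>41)&(Z<49)&(X>465)&(X<592)&(Y>40)&(Y<140)
edge(car,0,-1,480,580,'carrier -y'); edge(car,0,1,520,580,'carrier +y')
edge(car,1,1,60,125,'nose'); edge(car,1,-1,58,100,'rear')
rail=(Z>31)&(Z<38)&(X>450)&(X<700)
edge(rail&(Y<75),0,-1,470,600,'rail -y outer'); edge(rail&(Y<75),0,1,590,600,'x') if 0 else 0
edge(rail&(Y>115),0,1,530,680,'rail +y outer')
edge(rail&(X<470),1,-1,55,120,'lip near')
br=(Z>43)&(Z<50)&(X>595)&(X<640)
edge(br,1,-1,50,130,'bridge near top'); edge(br,1,1,50,130,'bridge far top')
rib=(Z>49)&(Z<56)&(X>505)&(X<530)
edge(rib,1,-1,65,105,'rib rear'); edge(rib,1,1,65,115,'rib front'); print('rib y',np.nanpercentile(Y[rib],[1,99]))
```

```text
carrier -y slope -0.0005 at 530.0 53.7 25
carrier +y slope 0.0053 at 550.0 129.3 15
nose slope 0.0004 at 92.5 583.6 17
rear slope -0.0005 at 79.0 474.2 11
rail -y outer slope 0.0006 at 535.0 42.3 26
rail +y outer slope -0.0 at 605.0 141.2 31
lip near slope 0.0046 at 87.5 450.9 17
bridge near top slope 0.0075 at 90.0 607.9 20
bridge far top slope -0.0428 at 90.0 622.6 12
rib rear slope -0.0129 at 85.0 515.2 9
rib front slope -0.007 at 90.0 522.9 13
rib y [ 62.04347696 119.7597641 ]
```

Yaw is about 0, the carrier centre is at (529, 91.6), the rib's rear face is at x=515, and the travel to home is about 74 mm. I close the fingers and move over the pad at (495, 91.6).

Call:
arm_command --rows '[[[-0.09,0.13,0],[0,0,0]],[[-0.18,0.26,0],[0,0,0]],[[-0.28,0.39,0.05],[0,0,0]],[[-0.366,0.52,0.15],[0,0,0]],[[-0.366,0.52,0.3],[0,0,0]]]' --grip 0

```text
clock: 0.9
position: [493.3, 93.6, 158.2]
ee_rot: [0.708, -0.706, 0.001, -0.003]
contact_force: [0.5, -0.3, -0.4]
gripper_width: 12.1
grasp_force: 0.0
```

Call:
arm_command --rows '[[[0,0,0.12],[0,0,0]],[[0,0,0.24],[0,0,0]],[[0,0,0.32],[0,0,0]],[[0,0,0.32],[0,0,0]],[[0,0,0.32],[0,0,0]]]'

```text
clock: 1.4
position: [495.5, 91.7, 76.7]
ee_rot: [0.707, -0.707, 0.0, -0.0]
contact_force: [0.7, 0.5, 0.7]
gripper_width: 0.4
grasp_force: 0.0
```

Run:
```python
from m import *
s=arm.read_state(); print(s['clock'],s['position'],s['ee_rot'].round(4),s['contact_force'],s['gripper_width'])
a,_=look('wrist','w1'); b,_=look('side','s1')
cv2.imwrite('pics/v1.png',np.hstack([cv2.resize(a,(400,300)),cv2.resize(b,(400,300))]))
```

```text
1.4 [495.46291119  91.65246883  76.73603603] [ 7.072e-01 -7.070e-01  2.000e-04 -1.000e-04] [0.66964018 0.52497109 0.65293644] 0.35966417417551383
```

View pics/v1.png

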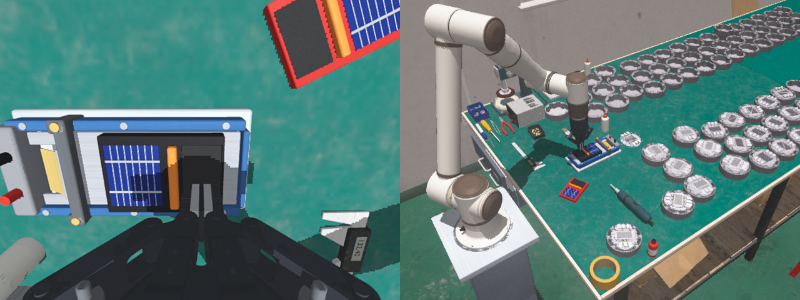

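The wrist view (left, half scale) shows the shut fingertips at about (203,190), over the dark pad and just behind the rib at (173,180). The side view is too far off to help. I descend to just above the pad and re-measure.

Call:
arm_command --rows '[[[0,0,0.06],[0,0,0]],[[0,0,0.1],[0,0,0]],[[0,0,0.11],[0,0,0]]]'

```text
clock: 1.8
position: [494.7, 91.4, 48.6]
ee_rot: [-0.707, 0.707, 0.0, -0.0]
contact_force: [-0.7, -0.4, 0.3]
gripper_width: 0.3
grasp_force: 0.0
```

Run:
```python
from m import *
s=arm.read_state(); print(s['clock'],s['position'],s['contact_force'])
a,_=look('wrist','w2'); im,P=cloud('w2'); X,Y,Z=P[...,0],P[...,1],P[...,2]
H,S,V=cv2.split(cv2.cvtColor(im,cv2.COLOR_BGR2HSV))
rib=(Z>49)&(Z<56)&(X>500)&(X<530)&(H>8)&(H<25)&(S>120)&(Y<120)
print('rib x,y,z',np.percentile(X[rib],[1,50,99]),np.percentile(Y[rib],[1,99]),np.median(Z[rib]))
car=(Z>41)&(Z<48)&(X>465)&(X<592)&(Y>40)&(Y<140)&(V<130)
print('car',np.percentile(X[car],[.5,99.5]),np.percentile(Y[car],[.5,99.5]),np.median(Z[car]))
br=(Z>43)&(Z<50)&(X>595)&(X<640)&(Y>55)&(Y<125); print('bridge',np.percentile(X[br],[2,98]))
for f in('w2',):
  cv2.imwrite('pics/v2.png',im[180:480,100:500])
```

```text
1.8 [494.7223813   91.37152039  48.56954592] [-0.67199736 -0.37573445  0.27268501]
rib x,y,z [514.64471624 518.27417013 522.56145883] [ 62.32780515 112.57970165] 52.75674599874753
car [474.23255037 582.66366582] [ 54.05879728 128.29642378] 45.22160151241724
bridge [606.76443889 621.38598402]
```

View pics/v2.png

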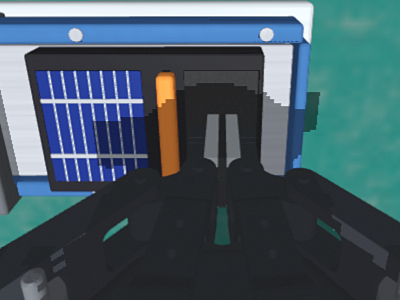

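Crop: the fingertips at about (222,120) sit over the pad behind the rib (168,125), clear on both sides. Now I press.

Call:
arm_command --rows '[[[0,0,0.016],[0,0,0]],[[0,0,0.028],[0,0,0]],[[0,0,0.04],[0,0,0]],[[0,0,0.052],[0,0,0]],[[0,0,0.052],[0,0,0]]]'

```text
clock: 2.35
position: [495.6, 91.8, 36.4]
ee_rot: [0.707, -0.707, 0.0, -0.001]
contact_force: [-0.7, 0.1, 6.9]
gripper_width: 0.1
grasp_force: 3.0
```

Call:
arm_command --rows '[[[0,0,0.008],[0,0,0]],[[0,0,0.016],[0,0,0]],[[0,0,0.02],[0,0,0]],[[0,0,0.02],[0,0,0]]]'

```text
clock: 2.75
position: [495.6, 91.8, 31.7]
ee_rot: [0.707, -0.707, 0.0, -0.001]
contact_force: [-1.6, 0.6, 7.0]
gripper_width: -0.0
grasp_force: 3.7
```

Call:
arm_command --rows '[[[0,0,0.004],[0,0,0]],[[0,0,0.006],[0,0,0]],[[0,0,0.006],[0,0,0]]]'

```text
clock: 3.05
position: [495.6, 91.8, 30.3]
ee_rot: [0.707, -0.707, 0.0, -0.001]
contact_force: [-2.4, -0.1, 7.9]
gripper_width: -0.2
grasp_force: 3.9
```

Call:
arm_command --rows '[[[0,0,0.003],[0,0,0]],[[0,0,0.005],[0,0,0]],[[0,0,0.005],[0,0,0]]]'

```text
clock: 3.35
position: [495.7, 91.8, 29.9]
ee_rot: [0.707, -0.707, 0.001, -0.001]
contact_force: [-3.7, 1.1, 12.0]
gripper_width: 0.1
grasp_force: 6.7
```

Run:
```python
from m import *
s=arm.read_state(); print(s['clock'],s['position'],s['contact_force'])
look('wrist','w3'); im,P=cloud('w3'); X,Y,Z=P[...,0],P[...,1],P[...,2]
H,S,V=cv2.split(cv2.cvtColor(im,cv2.COLOR_BGR2HSV))
rib=(Z>33)&(Z<56)&(X>500)&(X<535)&(H>8)&(H<25)&(S>120)&(Y<120)
print('rib',np.percentile(X[rib],[1,50,99]),np.percentile(Z[rib],[10,50,90]))
cell=(H>105)&(H<125)&(S>150)&(X>535)&(X<580)&(Y>65)&(Y<115)
for lo,hi in((535,550),(565,580)):
  m=cell&(X>lo)&(X<hi); print('cell z',np.median(Z[m]))
print('rail',np.median(Z[(Z>31)&(Z<38)&(X>470)&(X<580)&(Y>42)&(Y<50)]))
```

```text
3.35 [495.70243265  91.80042722  29.89322516] [-3.71078273  1.10896226 12.00162921]
rib [514.76417197 518.30132792 522.66747432] [36.8649132  38.55659914 39.44492645]
cell z 31.57213090700445
cell z 31.60620290475535
rail 34.879763391542525
```

The carrier is bottomed, flat (top about 30.5) and held at 12 N. Now I push (+x is tool −y).

Call:
arm_command --rows '[[[0,-0.012,0],[0,0,0]],[[0,-0.024,0],[0,0,0]],[[0,-0.036,0],[0,0,0]],[[0,-0.048,0],[0,0,0]],[[0,-0.06,0],[0,0,0]]]'

```text
clock: 3.9
position: [510.9, 91.8, 30.0]
ee_rot: [0.707, -0.707, 0.001, -0.001]
contact_force: [-3.3, 0.2, 12.5]
gripper_width: 0.1
grasp_force: 6.5
```

```bash
cat > c.py <<'E'
from m import *
import sys
f=sys.argv[1]; s=arm.read_state(); print(s['clock'],s['position'].round(1),s['contact_force'].round(1))
look('wrist',f); im,P=cloud(f); X,Y,Z=P[...,0],P[...,1],P[...,2]
H,S,V=cv2.split(cv2.cvtColor(im,cv2.COLOR_BGR2HSV))
rib=(Z>35)&(Z<60)&(X>500)&(X<605)&(H>8)&(H<20)&(S>150)&(Y<118)&(Y>58)
if '-r' not in sys.argv: print('rib',np.percentile(X[rib],[2,50,98]).round(1),np.percentile(Y[rib],[2,98]).round(1),np.percentile(Z[rib],[10,50,90]).round(1))
E
python3 c.py w4
```

```text
3.9 [510.9  91.8  30. ] [-3.3  0.2 12.5]
rib [530.  533.6 537.7] [ 62.6 109.1] [37.3 38.7 39.5]
```

Call:
arm_command --rows '[[[0,-0.016,0],[0,0,0]],[[0,-0.032,0],[0,0,0]],[[0,-0.048,0],[0,0,0]],[[0,-0.064,0],[0,0,0]],[[0,-0.08,0],[0,0,0]]]'

```text
clock: 4.45
position: [531.0, 91.8, 30.0]
ee_rot: [0.707, -0.707, 0.001, -0.001]
contact_force: [-3.3, -0.3, 12.9]
gripper_width: 0.0
grasp_force: 6.2
```

```bash
python3 c.py w5
```

```text
4.45 [531.   91.8  30. ] [-3.3 -0.3 12.9]
rib [550.1 553.6 557.7] [ 62.5 109. ] [37.4 38.7 39.6]
```

Nose about 11 mm past the bridge's near edge. I continue.

Call:
arm_command --rows '[[[0,-0.016,0],[0,0,0]],[[0,-0.032,0],[0,0,0]],[[0,-0.048,0],[0,0,0]],[[0,-0.064,0],[0,0,0]],[[0,-0.08,0],[0,0,0]]]'

```text
clock: 5.0
position: [551.0, 91.8, 30.1]
ee_rot: [0.707, -0.707, 0.001, -0.001]
contact_force: [-2.7, 0.2, 12.2]
gripper_width: -0.1
grasp_force: 5.9
```

```bash
python3 c.py w6
```

```text
5.0 [551.   91.8  30.1] [-2.7  0.2 12.2]
rib [570.1 573.6 577.8] [ 62.6 109. ] [37.3 38.7 39.6]
```

Call:
arm_command --rows '[[[0,-0.012,0],[0,0,0]],[[0,-0.024,0],[0,0,0]],[[0,-0.036,0],[0,0,0]],[[0,-0.048,0],[0,0,0]],[[0,-0.06,0],[0,0,0]]]'

```text
clock: 5.55
position: [563.8, 91.1, 30.0]
ee_rot: [0.707, -0.707, -0.0, 0.001]
contact_force: [-7.1, 0.0, 14.8]
gripper_width: 0.1
grasp_force: 7.8
```

```bash
python3 c.py w7
```

```text
5.55 [563.8  91.1  30. ] [-7.1  0.  14.8]
rib [576.3 580.4 584. ] [ 62.1 104.2] [37.5 38.7 39.6]
```

The leaf made the fingers slip forward onto the rib. The rib is at 576.5 and home is about 589. I keep pushing against the rib.

Call:
arm_command --rows '[[[0,-0.008,0],[0,0,0]],[[0,-0.016,0],[0,0,0]],[[0,-0.024,0],[0,0,0]],[[0,-0.032,0],[0,0,0]],[[0,-0.032,0],[0,0,0]]]'

```text
clock: 6.1
position: [573.2, 91.4, 30.0]
ee_rot: [0.707, -0.707, 0.0, -0.0]
contact_force: [-4.4, -0.9, 12.3]
gripper_width: 0.3
grasp_force: 6.6
```

```bash
python3 c.py w8
```

```text
6.1 [573.2  91.4  30. ] [-4.4 -0.9 12.3]
rib [583.7 588.  591.4] [ 62.3 101.4] [37.5 38.7 39.6]
```

Call:
arm_command --rows '[[[0,-0.008,0],[0,0,0]],[[0,-0.016,0],[0,0,0]],[[0,-0.02,0],[0,0,0]],[[0,-0.02,0],[0,0,0]]]'

```text
clock: 6.55
position: [577.8, 91.4, 30.0]
ee_rot: [0.707, -0.707, 0.0, 0.0]
contact_force: [-4.7, 0.5, 13.1]
gripper_width: 0.1
grasp_force: 7.0
```

```bash
python3 c.py w9
```

```text
6.55 [577.8  91.4  30. ] [-4.7  0.5 13.1]
rib [588.3 592.6 596. ] [ 62.4 101.5] [37.5 38.7 39.6]
```

Call:
arm_command --rows '[[[0,-0.006,0],[0,0,0]],[[0,-0.012,0],[0,0,0]],[[0,-0.012,0],[0,0,0]]]'

```text
clock: 6.9
position: [578.1, 91.3, 30.0]
ee_rot: [0.707, -0.707, -0.001, 0.003]
contact_force: [-11.6, 3.0, 18.8]
gripper_width: 0.1
grasp_force: 11.2
```

```bash
python3 c.py w10
```

```text
6.9 [578.1  91.3  30. ] [-11.6   3.   18.8]
rib [588.4 592.7 596.1] [ 62.3 100.9] [37.5 38.7 39.5]
```

Call:
arm_command --rows '[[[0,-0.006,0],[0,0,0]],[[0,-0.012,0],[0,0,0]],[[0,-0.012,0],[0,0,0]]]'

```text
clock: 7.25
position: [578.4, 91.2, 29.9]
ee_rot: [-0.707, 0.707, 0.003, -0.005]
contact_force: [-17.5, 5.9, 23.5]
gripper_width: 0.0
grasp_force: 15.7
```

```bash
python3 c.py w11
```

```text
7.25 [578.4  91.2  29.9] [-17.5   5.9  23.5]
rib [588.4 592.8 596.1] [ 62.3 100.4] [37.5 38.7 39.5]
```

A hard stop at 17 N without further motion: it is home. I ease off the push, keeping a slight forward load, then rise slowly and go clear.

Call:
arm_command --rows '[[[0,0.008,0],[0,0,0]],[[0,0.014,0],[0,0,0]],[[0,0.016,-0.006],[0,0,0]],[[0,0.017,-0.014],[0,0,0]],[[0,0.017,-0.022],[0,0,0]]]'

```text
clock: 7.8
position: [578.1, 91.3, 32.9]
ee_rot: [-0.707, 0.707, 0.001, -0.001]
contact_force: [-4.3, 0.9, 0.5]
gripper_width: -0.1
grasp_force: 2.1
```

Call:
arm_command --rows '[[[0,0,-0.008],[0,0,0]],[[0,0,-0.02],[0,0,0]],[[0,0.004,-0.04],[0,0,0]],[[0,0.01,-0.1],[0,0,0]],[[0,0.02,-0.25],[0,0,0]]]'

```text
clock: 8.3
position: [573.9, 90.9, 94.3]
ee_rot: [-0.707, 0.707, 0.001, -0.002]
contact_force: [1.3, 0.1, -0.3]
gripper_width: 0.0
grasp_force: 0.0
```

Call:
arm_command --rows '[[[0,0.1,-0.15],[0,0,0]],[[0,0.2,-0.3],[0,0,0]],[[0,0.2,-0.4],[0,0,0]],[[0,0.2,-0.4],[0,0,0]]]'

```text
clock: 8.7
position: [527.8, 92.6, 201.9]
ee_rot: [0.708, -0.707, 0.003, -0.006]
contact_force: [0.7, 1.3, -0.0]
gripper_width: -0.5
grasp_force: 0.0
```

Run:
```python
from m import *
s=arm.read_state(); print(s['clock'],s['position'].round(1),s['contact_force'].round(1))
look('wrist','w12'); im,P=cloud('w12'); X,Y,Z=P[...,0],P[...,1],P[...,2]
H,S,V=cv2.split(cv2.cvtColor(im,cv2.COLOR_BGR2HSV))
rib=(Z>35)&(Z<60)&(X>570)&(X<605)&(H>8)&(H<20)&(S>150)&(Y<125)&(Y>58)
print('rib',np.percentile(X[rib],[2,50,98]).round(1),np.percentile(Y[rib],[2,98]).round(1),np.percentile(Z[rib],[10,50,90]).round(1))
pad=(X>550)&(X<575)&(Y>65)&(Y<115); print('pad z',np.percentile(Z[pad],[10,50,90]))
v,u=np.where(rib); cv2.imwrite('pics/v3.png',im); print(u.mean(),v.mean())
```

```text
8.7 [527.8  92.6 201.9] [ 0.7  1.3 -0. ]
rib [588.2 591.5 596. ] [ 62.9 120.3] [40.  42.6 43.7]
pad z [ 36.90505947 274.00393454 288.77624663]
252.7799671592775 219.192118226601
```

View pics/v3.png

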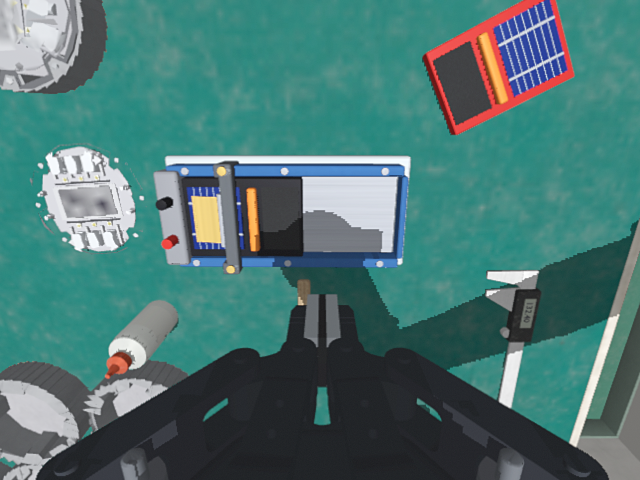

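The picture shows the carrier's nose at about (187,215), flush with the end stop. The leaf lies on the cell (207,220) and the rib (253,219) has not moved since I pushed it home. The carrier has risen 4 mm under the bridge, and the arm is clear.

```bash
python3 -c "
from bench import arm
print(arm.job_done())"
```

```text
the job is handed in; nothing more can be done
None
```

The carrier is home against the end stop and caught under the bridge. The arm is clear, and the job was handed in at about 9 s; no verdict came back.

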